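Half-expose the gel in the viewer

TASK

On the gel viewer, first press the tray-clamp lever at its side all the way down until its detent catches and it stays down on its own, and let go of it. Then slide the sprung black shutter open to half of its travel, so that its grip stands at the long middle tick, never going near fully open, and keep holding it there: finish while still holding the shutter, because the spring shuts it as soon as it is let go. Leave everything else on the bench alone.

Things in the scene. Friction and masses are not known exactly. Their poses are not given: they have to be found in the camera images.
- viewer: Light grey gel viewer fixed to the bench, 200 (x) x 270 (y) x 68 mm tall; along its -y side a ledge 65 mm wide with the clamp lever. Origin: centre of the box's underside; z up; yaw within 0.35 rad. On top, rails along y at x = -71 and 71 mm, 76 mm above the bench, each with black ticks at y = -60 (shut), -20 (half, long tick) and 20 mm (open); the shutter opens along +y.
- shutter (a joint): Slide of the shutter, m: 0 shut, 0.080 fully open, growing along the viewer's +y; half travel is 0.040. A spring always pulls it shut: about 3.3 N at the start, 7.7 N at half, 12 N fully open. It is a black plate 128 x 96 x 3 mm between the rails with an upright aluminium grip on it.
- shutter_grip (a point): Centre of the shutter's upright grip: an aluminium block 16 mm thick along the slide (viewer's y), 50 mm wide (x), 38 mm tall, a thin dark line across its top. The point is 92.5 mm above the bench, 19 mm under the grip's top and 19 mm over the plate. Shut, it is at x = 0, y = -60 mm of the viewer. Axes as the viewer's.
- lever (a joint): Hinge of the clamp lever, rad: 0 up (free end raised, as it starts), 0.42 level and fully down on its stop. A spring pushes it up; the push needed at the pad is 1 to 2 N, then up to about 8 N from 0.14 rad on, where the detent begins; past about 0.36 rad the detent pulls it to 0.42 and holds it there.
- lever_pad (a point): Middle of the top of the lever's black finger pad, 36 (x) x 34 mm (y), at the free end, 112 mm from the hinge. The hinge lies along the viewer's y at x = 85, y = -165 mm, 62 mm above the bench. Pad up: viewer x = -20, y = -165 mm, 113 mm above the bench; latched: x = -27, y = -165 mm, 68 mm up. Push it straight down.
- tube_rack: Bystander, not to be moved: green micro-tube rack, 85 x 125 x 24 mm, a few white caps in it; origin at the middle of its underside.
- tip_box: Bystander, not to be moved: blue pipette-tip box, 85 x 115 x 50 mm, yellow tips; origin at the middle of its underside.
- buffer_bottle: Bystander, not to be moved: glass bottle, 64 mm across, 135 mm tall; origin at the middle of its underside.
- stain_jar: Bystander, not to be moved: amber jar, 56 mm across, 75 mm tall; origin at the middle of its underside.
- gel_comb: Bystander, not to be moved: flat violet gel comb, 85 mm long, 7 mm high; origin at the middle of its underside.
- pipette: Bystander, not to be moved: micropipette lying on its side, about 200 mm long, 26 mm wide; origin at the middle of its underside.
- timer: Bystander, not to be moved: white bench timer, 50 x 70 x 22 mm; origin at the middle of its underside.

How it is judged (in metres and radians):
On the way, in this order (a step that is already met when the one before it is completed fails the run):
1. the lever is latched down by its detent, not touched, with the shutter still shut (value of joint lever above 0.39 rad and value of joint shutter below 0.01 m and contact force between each of the fingers, the arm and lever below 0.3 N), for 0.3 s.
2. the robot holds the shutter still at half travel (value of joint shutter between 0.032 and 0.048 m and velocity of joint shutter between -0.01 and 0.01 m/s and contact force between any of the fingers, the arm and shutter above 2 N), for 0.5 s.
At the end, for the whole second after the job is handed in: The lever is latched down (over 0.39 rad) and not touched; the robot holds the shutter with over 2 N, at rest (under 10 mm/s), at 40 mm of opening, give or take 8 mm (all of step 2 and value of joint lever above 0.39 rad and contact force between each of the fingers, the arm and lever below 0.3 N); the arm keeps its last pose, push and grip.
It fails at once if the shutter goes near fully open (over 68 mm) (value of joint shutter above 0.068 m).
It fails at once if a bystander is moved by more than 25 mm (distance of any of tube_rack, tip_box, buffer_bottle, stain_jar, gel_comb, pipette, timer from where it was at the start of the episode above 0.025 m).
It also fails if it takes over 38 s, if anything falls off the work surface, if the arm or the gripper's body presses on something with over 40 N, if the wrist force passes 120 N, or if a joint passes its speed limit or range.

ROBOT

A 6-joint arm with a two-finger parallel gripper is mounted at the origin on the work surface. World frame = base frame: x ahead of the robot, y to its left, z up, the work surface at z = 0. Lengths are in mm, angles in rad, forces in N, time in s.
With the tool pointing down it reaches from about 275 to 750 mm from the base axis. Payload 10.2 kg.
Tool frame: the origin (TCP) lies at the very end of the fingers, on their centre line; the grasp point (between the pads) lies 19 mm behind it; z points along the fingers, y is the direction in which the jaws open and shut (so a half turn about z gives the same grasp; the last joint's range is limited). The gripper opens to 85 mm and grips with 20 to 120 N. Pads are 22 mm wide; open, the fingers measure 114 mm over their backs; the gripper's body (76 mm by 85 mm) begins 54 mm behind the grasp point. The pads swing forward as they close: fully open they stand 13 mm farther back than shut.
Start: joints at [-1.493, 0.313, 1.498, -0, 1.331, -0.223], TCP at [155.536, -501.438, 231.294] pointing down, gripper open.
Joint ranges: [-2.94, 2.94], [-0.97, 2.17], [0.19, 2.56], [-1.23, 4.37], [0.02, 3.11], [-2.88, 2.88]. Speed limits (rad/s): [2.39, 2.39, 3.01, 3.14, 3.14, 3.14].

INTERFACE

Orientations are given as a unit quaternion [w, x, y, z].
In Python, from rig import * gives the robot as it stands. The module is installed in compiled form; this text tells all that it offers.
- The arm moves only by the shell command python3 -m crank 'ROWS' [FORCE]. ROWS is a JSON object of lists of equal length, an entry for each row: "dp": the shift along the world's x, y, z in cm, a list of three; "delta_rot": the turn, a rotation vector about the world's x, y, z in degrees, a list of three; "claw": the closure in counts, from 0 (fully open) to 255 (shut). A call has 1 to 10 rows; each row shifts and turns the commanded pose from where the row before left it; what a row does not reach is not made up. A row lasts 1/10 s, in which the tool goes at most 50 mm and 8.59 degrees, less where a joint would pass 70% of its speed; a pose out of reach is approached as far as the arm can. A call is refused whole if a number of a shift passes 5 or a number of a turn 8.59, either way. A call with a gripper value outside its range is refused whole. The fingers move at their own pace and stop on an object; FORCE is the grip in N (left out, the last holds). Time passes only in rows, so rows that do not move let the fingers close. It gives the time, the measured TCP pose, the force and the opening at its end, in the units of the state.
- sense(): the state, without advancing time (a new reading comes with each control period).
- capture(name): name is "side" or "top"; returns (picture, depth): 400x640x3 uint8, red, green, blue; 400x640 float32, mm along the optical axis (not along the pixel's ray), 0 where there is no reading.
- camera_model(name): a dict with "fx", "fy", "cx", "cy" (pixels), "dist_coeffs" ([k1, k2, p1, p2, k3] as OpenCV has them; the pictures are not rectified), "cam_to_world" (4x4, takes a point from camera to world coordinates). Camera axes: x right, y up, looking along -z (the intrinsics and any distortion apply to the point x, -y, -z); pixel columns grow to the right and rows downward; lengths in mm; the calibration is good to about 2 mm. A picture is of the moment at which its call begins. camera_model takes no time and is no camera call.
- finish_job(): hands the job in, once; it reports no verdict.
Trained networks look in the newest picture that a camera, given by its name, has taken for a name from the list of things; names that differ only in an ending like _2 or _b are one class to them, and where a whole thing is asked for, a point or a joint stands for the part that bears it (a point fixed in the world has none). Each returns a list of dicts, best first, with "p" (0 to 1); they miss things now and then, are a little off and sometimes report something else, mostly with a low value. They report only what shows in the picture. A call takes as long as a camera call.
- boxes_of(camera, target): "centre" ([column, row] in pixels, amid what is visible of it).
- masks_of(camera, target): "region" (400x640 bool, what is visible of it) and "centre" ([column, row] in pixels, amid what is visible of it).
- pinpoint(camera, target): "centre" ([column, row] in pixels: a listed point, or the origin of a listed thing).
The state is a dict: "time_s": time; "joints": joint angles; "dq": joint speeds; "tau": joint torques, N m; "eef_pos": TCP position; "ee_rot": TCP orientation; "force": force on the tool from outside, world axes, zero at the start; "wrist_torque": the same for the moment, N m; "grip_width": opening from 0.0 (shut) to 1.0 (fully open).
Only numpy, scipy, OpenCV 4.12 (cv2) and the standard library are available. Lean on these libraries where they do the work, as an engineer would, in place of code of your own. Each camera call takes 0.05 s, during which the arm holds its last target.

## Working session

There is one attempt and no reset: what is moved stays moved. The work goes in short steps, Python scripts to look and compute and a shell command to move; the robot and the scene stay as the last step left them, time stands still between calls to the robot, and variables do not carry over. Pictures are saved under pics/ and viewed, and the job is handed in when it is done.

```bash
mkdir -p pics; cat > h.py <<'E'
from rig import *
import numpy as np, cv2
def save(cam,name):
    p,d=capture(cam); cv2.imwrite(f'pics/{name}.png',p[:,:,::-1]); return p,d
def ray(cam,px):
    m=camera_model(cam)
    K=np.array([[m['fx'],0,m['cx']],[0,m['fy'],m['cy']],[0,0,1]])
    u=cv2.undistortPoints(np.array([[px]],float),K,np.array(m['dist_coeffs'],float))[0,0]
    T=np.array(m['cam_to_world']); r=T[:3,:3]@np.array([u[0],-u[1],-1.]); return T[:3,3],r
def atz(cam,px,z):
    o,r=ray(cam,px); return o+r*(z-o[2])/r[2]
def atd(cam,px,d):
    o,r=ray(cam,px); return o+r*d
E
python3 - <<'E'
from h import *
np.set_printoptions(precision=1,suppress=True)
for c in ['top','side']:
    p,d=save(c,c+'0')
    for t,z in [('viewer',0),('shutter_grip',92.5),('lever_pad',113)]:
        for r in pinpoint(c,t)[:2]:
            print(c,t,r['p'],np.array(r['centre']),atz(c,r['centre'],z))
print(sense())
E
```

```text
top viewer 0.62 [369.  197.6] [593.8 -94.4   0. ]
top viewer 0.2 [345.6 146.7] [745.4 -26.5   0. ]
top shutter_grip 0.75 [394.7 193. ] [ 593.2 -153.1   92.5]
top lever_pad 0.66 [436.1 194.9] [ 585.8 -259.5  113. ]
side viewer 0.58 [333.2 191.9] [598.3 -84.5   0. ]
side shutter_grip 0.78 [339.  163.1] [ 606.5 -151.6   92.5]
side shutter_grip 0.6 [412.9 160.7] [ 360.1 -284.8   92.5]
side lever_pad 0.55 [353.9 144.1] [ 590.8 -252.6  113. ]
{'time_s': 0.4, 'joints': array([-1.5,  0.3,  1.5, -0. ,  1.3, -0.2]), 'dq': array([-0., -0., -0.,  0., -0., -0.]), 'tau': array([ -0. , -41.2, -26. ,  -0. ,   0. ,  -0. ]), 'eef_pos': array([ 155.5, -501.4,  231.2]), 'ee_rot': array([-0. ,  1. ,  0.1,  0. ]), 'force': array([-0.4,  0.1,  0.7]), 'wrist_torque': array([0.1, 0. , 0. ]), 'grip_width': 0.996935732075323}
```

View pics/top0.png

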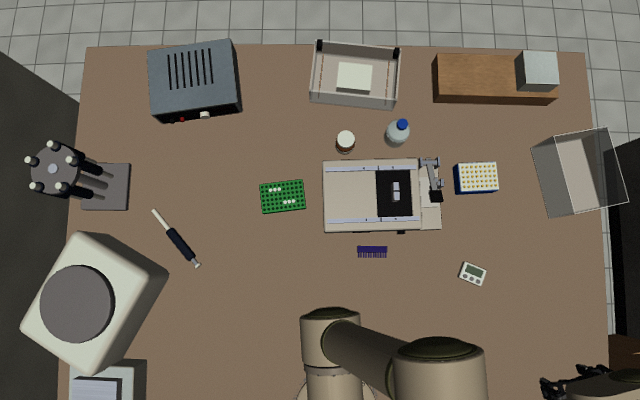

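View pics/side0.png

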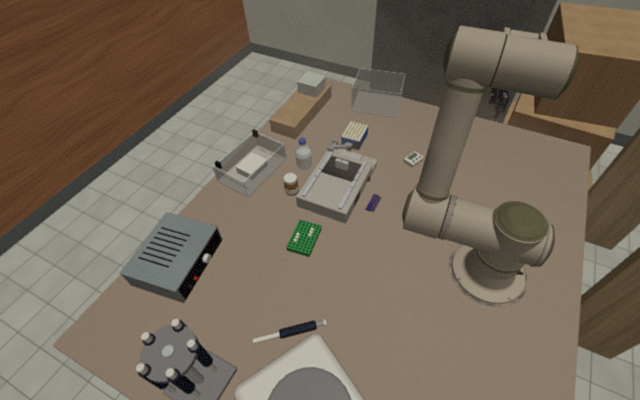

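```bash
python3 - <<'E'
from h import *
np.set_printoptions(precision=1,suppress=True)
p,d=save('top','top1')
c=cv2.resize(p[145:245,305:505],(800,400),interpolation=cv2.INTER_CUBIC); cv2.imwrite('pics/crop1.png',c[:,:,::-1])
m=camera_model('top');print(np.array(m['cam_to_world']),m['fx'],m['dist_coeffs'])
vs,us=np.mgrid[145:245,305:505]
K=np.array([[m['fx'],0,m['cx']],[0,m['fy'],m['cy']],[0,0,1]])
u=cv2.undistortPoints(np.stack([us.ravel(),vs.ravel()],1)[:,None].astype(float),K,np.array(m['dist_coeffs'],float))[:,0]
D=d[145:245,305:505].ravel()
T=np.array(m['cam_to_world'])
P=(np.c_[u[:,0],-u[:,1],-np.ones(len(u))]*D[:,None])@T[:3,:3].T+T[:3,3]
np.save('P.npy',P.reshape(100,200,3))
mk=(np.abs(P[:,2]-72)<12).reshape(100,200).astype(np.uint8)
n,l,s,_=cv2.connectedComponentsWithStats(mk); i=1+np.argmax(s[1:,4])
q=P[(l==i).ravel()][:,:2].astype(np.float32)
print(s[i],cv2.minAreaRect(q),cv2.boxPoints(cv2.minAreaRect(q)))
Q=P.reshape(100,200,3)
g=(Q[:,:,2]>102)&(Q[:,:,2]<125)
n,l,s,_=cv2.connectedComponentsWithStats(g.astype(np.uint8))
for i in range(1,n):
    if s[i,4]>4: print(s[i]+[305,145,0,0,0],Q[l==i].mean(0),Q[l==i].min(0),Q[l==i].max(0))
r=masks_of('top','viewer')[0]; print(r['p'],r['region'].sum())
for t in ['lever','shutter','lever_pad','shutter_grip']:
  for r in masks_of('top',t)[:1]: print(t,r['p'],r['centre'])
E
```

```text
[[   0.     1.    -0.1  421.2]
 [  -1.     0.     0.    40.3]
 [   0.     0.1    1.  1172.5]
 [   0.     0.     0.     1. ]] 408.5500774390471 [-0.1  0.   0.   0.   0. ]
[  17   11  119   76 7021] ((595.978759765625, -122.25730895996094), (200.98910522460938, 326.49554443359375), 2.138888359069824) [[ 489.5   37.1]
 [ 501.6 -289.1]
 [ 702.5 -281.6]
 [ 690.3   44.6]]
[393 182   7  19 123] [ 595.9 -153.3  111. ] [ 571.9 -161.7  102.1] [ 619.8 -145.6  115.8]
[428 186  16  17 182] [ 585.9 -257.1  112.8] [ 566.3 -276.3  102.1] [ 611.4 -240.6  123.5]
0.86 8626
lever 0.77 [431.7, 182.8]
shutter 0.97 [394.3, 192.7]
shutter_grip 0.89 [396.8, 191.7]
```

View pics/crop1.png

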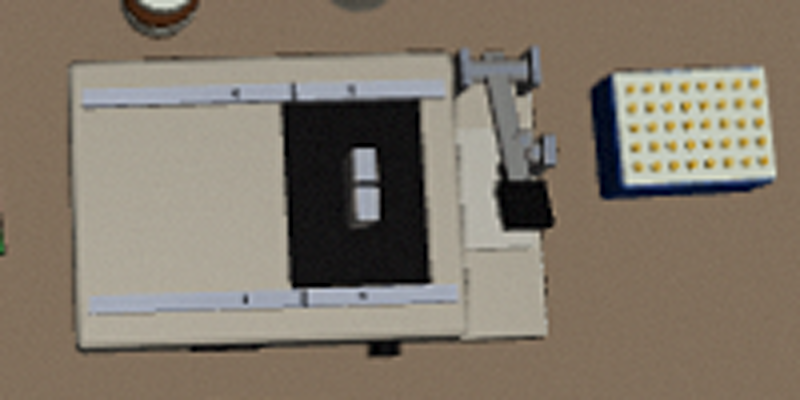

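```bash
python3 - <<'E'
from h import *
from scipy.spatial.transform import Rotation as R
np.set_printoptions(precision=3,suppress=True)
s=sense(); q=s['ee_rot']; print(s['time_s'],q); M=R.from_quat(np.r_[q[1:],q[0]]).as_matrix(); print(M)
yaw=.037
print('turn deg', [np.degrees(np.arctan2(np.cos(yaw)*sg,-np.sin(yaw)*sg)-np.arctan2(M[1,1],M[0,1])) for sg in (1,-1)])
Q=np.load('P.npy')
print(Q[30:60:3,112:140:2,2].round(0))
E
```

```text
0.7 [-0.     0.989  0.15   0.   ]
[[ 0.955  0.296  0.   ]
 [ 0.296 -0.955  0.   ]
 [ 0.    -0.    -1.   ]]
turn deg [np.float64(164.88183758945414), np.float64(-15.11816241054587)]
[[  68.   35.   36.   38.   34.   35.   86.   88.   91.   36.   37.    2.
     3.   -3.]
 [  67.   45.   47.   42.   44.   46.   89.   91. 1172.   92.   93.   -1.
    85.   81.]
 [  70.   44.   42.   45.   43.   44.   91.   99.   95.   94.   91.   79.
    78.   76.]
 [  70.   43.   42.   45.   44.   43.   47.  100.   97.  103.   74.   80.
    77.   79.]
 [  68.   63.   47.   46.   40.   42.   84.  100.  105.  102.   44.   56.
    53.   -2.]
 [  67.   65.   44.   47.   46.   44.  105.  107.  105.  107.  108.  105.
    -4.    0.]
 [  69.   64.   44.   46.   47.   47.  110.  112.  110.  112.  111.  112.
   114.   -3.]
 [  64.   70.   42.   43.   47.   45.  107.  114.  115.  115.  115.  116.
   117.    4.]
 [  66.   65.   45.   48.   43.   46.   44.  116.  119.  115.  122.  117.
   117.   -3.]
 [  69.   68.   46.   46.   44.   39.   46.  116.  111.  114.   44.   34.
     1.   -4.]]
```

```bash
python3 -m crank '{"dp":[[4,2.4,0],[4,2.4,0],[4,2.4,0],[4,2.4,0],[4,2.4,0],[4,2.4,0],[4,2.4,0],[4,2.4,-2],[4,2.4,-2],[3,0.2,-2]],"delta_rot":[[0,0,-1.5],[0,0,-1.5],[0,0,-1.5],[0,0,-1.5],[0,0,-1.5],[0,0,-1.5],[0,0,-1.5],[0,0,-1.5],[0,0,-1.5],[0,0,-1.6]],"claw":[255,255,255,255,255,255,255,255,255,255]}' 40
python3 -m crank '{"dp":[[0,0,0],[0,0,0]],"delta_rot":[[0,0,0],[0,0,0]],"claw":[255,255]}'
```

```text
time_s: 1.7
eef_pos: [546.6, -281.3, 171.4]
ee_rot: [-0.0, 1.0, 0.02, 0.0]
force: [-0.5, -0.5, 1.3]
grip_width: 0.003
time_s: 1.9
eef_pos: [544.3, -284.0, 171.4]
ee_rot: [-0.0, 1.0, 0.019, -0.0]
force: [0.2, -0.2, -0.2]
grip_width: 0.001
```

```bash
python3 -m crank '{"dp":[[1.6,1.25,0],[1.6,1.25,0],[0,0,-2],[0,0,-1.9],[0,0,0],[0,0,0]],"delta_rot":[[0,0,0],[0,0,0],[0,0,0],[0,0,0],[0,0,0],[0,0,0]],"claw":[255,255,255,255,255,255]}'
python3 - <<'E'
from h import *
for c,b in (('top',(145,245,335,535)),('side',(110,210,270,430))):
    p,d=save(c,c+'2'); x=p[b[0]:b[1],b[2]:b[3]]; cv2.imwrite(f'pics/{c}2c.png',cv2.resize(x,None,fx=4,fy=4,interpolation=2)[:,:,::-1])
E
```

```text
time_s: 2.5
eef_pos: [576.1, -260.0, 134.4]
ee_rot: [0.0, 1.0, 0.018, 0.001]
force: [-0.3, -0.7, 0.1]
grip_width: 0.002
```

View pics/top2c.png

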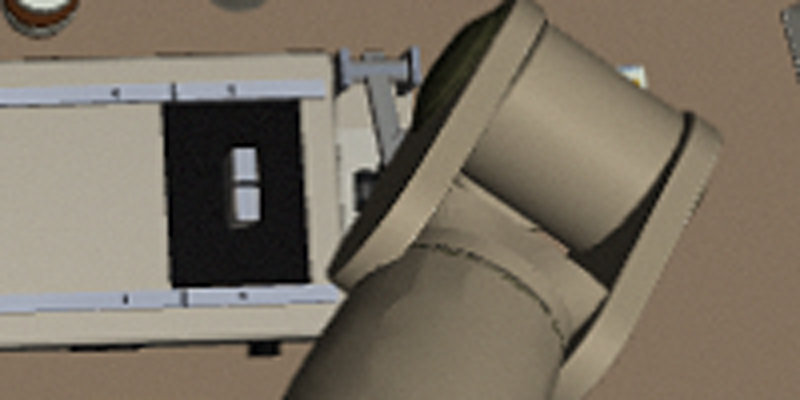

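View pics/side2c.png

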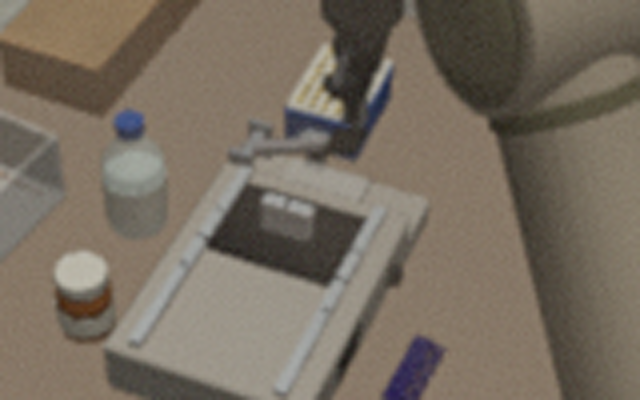

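The side view shows the closed fingers right over the black pad (crop ~(340,135)); the shutter is still shut. Pressing down.

```bash
python3 -m crank '{"dp":[[0,0,-1],[0,0,-1],[0,0,-0.8],[0,0,-0.8]],"delta_rot":[[0,0,0],[0,0,0],[0,0,0],[0,0,0]],"claw":[255,255,255,255]}'
python3 -m crank '{"dp":[[0,0,-0.6],[0,0,-0.6],[0,0,0]],"delta_rot":[[0,0,0],[0,0,0],[0,0,0]],"claw":[255,255,255]}'
```

```text
time_s: 3.0
eef_pos: [576.1, -259.1, 96.5]
ee_rot: [-0.0, 1.0, 0.019, -0.0]
force: [-4.6, 1.7, 12.8]
grip_width: 0.001
time_s: 3.3
eef_pos: [576.0, -258.9, 83.8]
ee_rot: [-0.0, 1.0, 0.019, -0.001]
force: [0.2, -0.1, 0.7]
grip_width: -0.004
```

```bash
python3 -m crank '{"dp":[[0,0,0]],"delta_rot":[[0,0,0]],"claw":[255]}'; python3 - <<'E'
from h import *
for c,b in (('side',(110,210,270,430)),):
    p,d=save(c,c+'3'); x=p[b[0]:b[1],b[2]:b[3]]; cv2.imwrite(f'pics/{c}3c.png',cv2.resize(x,None,fx=4,fy=4,interpolation=2)[:,:,::-1])
    print(pinpoint('side','lever_pad')[:2],masks_of('side','lever')[0]['centre'])
print(sense()['force'])
E
```

```text
time_s: 3.4
eef_pos: [576.3, -259.0, 84.5]
ee_rot: [-0.0, 1.0, 0.019, -0.0]
force: [0.4, 0.5, -0.5]
grip_width: 0.004
[{'centre': [355.0, 153.0], 'p': 0.61}] [345.5, 147.5]
[ 0.44952884  0.29872349 -0.03583731]
```

View pics/side3c.png

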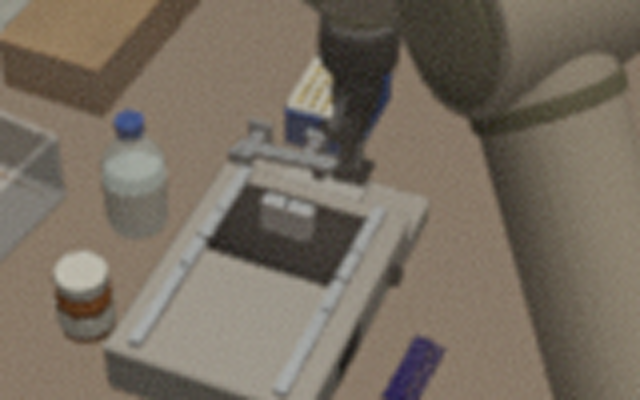

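```bash
python3 -m crank '{"dp":[[0,0,2],[0,0,3],[0,0,3],[0,0,2],[0,0,0]],"delta_rot":[[0,0,0],[0,0,0],[0,0,0],[0,0,0],[0,0,0]],"claw":[255,255,255,255,255]}'; python3 - <<'E'
from h import *
for c,b in (('side',(110,210,270,430)),):
    p,d=save(c,c+'4'); x=p[b[0]:b[1],b[2]:b[3]]; cv2.imwrite(f'pics/{c}4c.png',cv2.resize(x,None,fx=4,fy=4,interpolation=2)[:,:,::-1])
    r=pinpoint('side','lever_pad')[:2];print(r,masks_of('side','lever')[0]['centre'])
    for z in (68,75,84,113): print(z,atz('side',r[0]['centre'],z))
print(sense()['force'])
E
```

```text
time_s: 4.05
eef_pos: [577.4, -259.7, 188.1]
ee_rot: [0.002, 1.0, 0.019, 0.002]
force: [0.9, 0.5, 0.7]
grip_width: 0.001
[{'centre': [354.4, 150.3], 'p': 0.73}] [348.3, 148.8]
68 [ 592.99850083 -267.00190746   68.        ]
75 [ 590.1396169  -259.84649526   75.        ]
84 [ 586.46390898 -250.64667957   84.        ]
113 [ 574.61996126 -221.00282901  113.        ]
[ 0.48493665  0.7049443  -0.53678376]
```

View pics/side4c.png

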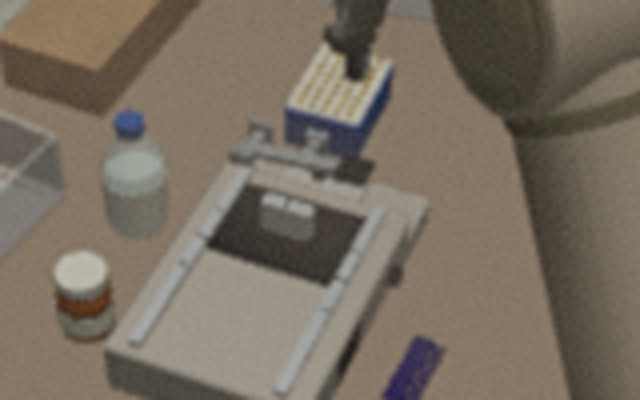

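```bash
python3 - <<'E'
from h import *
np.set_printoptions(precision=1,suppress=True)
p,d=save('side','side5')
r=pinpoint('side','lever_pad')[:1];print(r)
for px in [(358,150),(356,152),(360,152),(354,151),(357,154),(350,150),(346,149),(340,148)]: 
    print(px,p[px[1],px[0]],atd('side',px,np.median(d[px[1]-1:px[1]+2,px[0]-1:px[0]+2])))
E
```

```text
[{'centre': [356.6, 150.5], 'p': 0.74}]
(358, 150) [60 54 51] [ 578.  -267.8   74.9]
(356, 152) [59 54 46] [ 579.9 -252.2   76.3]
(360, 152) [61 57 51] [ 565.3 -258.2   77.1]
(354, 151) [95 91 89] [ 590.1 -256.    74.4]
(357, 154) [64 56 52] [ 572.9 -246.3   73.4]
(350, 150) [133 132 128] [ 607.7 -256.4   72.5]
(346, 149) [136 136 131] [ 624.8 -255.4   71.9]
(340, 148) [133 131 129] [ 650.2 -253.1   69.2]
```

```bash
python3 - <<'E'
from h import *
np.set_printoptions(precision=1,suppress=True)
p,d=save('side','side6')
c,y=np.array([593.7,-93.4]),np.array([-.037,.999]); x=np.array([.999,.037])
m=camera_model('side');K=np.array([[m['fx'],0,m['cx']],[0,m['fy'],m['cy']],[0,0,1]])
us,vs=np.meshgrid(np.arange(290,390),np.arange(120,230))
u=cv2.undistortPoints(np.stack([us.ravel(),vs.ravel()],1)[:,None].astype(float),K,np.array(m['dist_coeffs'],float))[:,0]
D=d[120:230,290:390].ravel();T=np.array(m['cam_to_world'])
P=(np.c_[u[:,0],-u[:,1],-np.ones(len(u))]*D[:,None])@T[:3,:3].T+T[:3,3]
V=np.c_[(P[:,:2]-c)@x,(P[:,:2]-c)@y,P[:,2]]
def st(n,x0,x1,y0,y1,z0,z1):
    k=(V[:,0]>x0)&(V[:,0]<x1)&(V[:,1]>y0)&(V[:,1]<y1)&(V[:,2]>z0)&(V[:,2]<z1)
    print(n,k.sum(),V[k].mean(0),np.median(V[k],0))
st('deck+',-55,55,40,120,50,95)
st('deckedge',-85,85,-132,-118,50,95)
st('plate',-55,55,-45,-20,50,95)
st('pad',-42,-12,-178,-152,52,120)
st('arm1',0,25,-178,-152,55,120)
st('arm2',25,50,-178,-152,55,120)
st('arm3',50,75,-178,-152,55,120)
st('grip',-25,25,-90,-40,108,125)
E
```

```text
deck+ 504 [-0.5 80.8 66.3] [-1.6 80.7 66.3]
deckedge 87 [   0.5 -124.1   66.7] [   1.6 -123.7   66.4]
plate 134 [ -0.4 -32.5  71.6] [ -0.4 -32.9  71.5]
pad 37 [ -27.  -163.7   75.6] [ -26.9 -163.1   76. ]
arm1 30 [  12.3 -161.6   68.1] [  11.8 -158.6   69.4]
arm2 27 [  36.8 -162.3   68.3] [  36.2 -160.    69. ]
arm3 23 [  62.8 -162.1   64.9] [  62.3 -161.8   65.8]
grip 30 [  0.8 -57.  109.9] [  2.9 -56.4 109.5]
```

Depth puts the pad at about 77 mm rather than 68, so the lever may be only partly down. I'll press it fully this time.

```bash
python3 -m crank '{"dp":[[0,0,-4],[0,0,-4],[0,0,-2],[0,0,-1],[0,0,0]],"delta_rot":[[0,0,0],[0,0,0],[0,0,0],[0,0,0],[0,0,0]],"claw":[255,255,255,255,255]}'
python3 -m crank '{"dp":[[0,0,-0.4],[0,0,0]],"delta_rot":[[0,0,0],[0,0,0]],"claw":[255,255]}'
python3 -m crank '{"dp":[[0,0,-0.4],[0,0,0]],"delta_rot":[[0,0,0],[0,0,0]],"claw":[255,255]}'
```

```text
time_s: 4.85
eef_pos: [575.9, -258.9, 73.7]
ee_rot: [-0.001, 1.0, 0.019, -0.001]
force: [0.2, 0.1, 0.9]
grip_width: -0.002
time_s: 5.05
eef_pos: [576.7, -259.3, 71.6]
ee_rot: [0.0, 1.0, 0.019, 0.001]
force: [0.7, 0.6, 0.9]
grip_width: 0.003
time_s: 5.25
eef_pos: [576.8, -259.5, 67.5]
ee_rot: [0.001, 1.0, 0.019, 0.001]
force: [1.0, 0.1, 0.6]
grip_width: 0.004
```

```bash
python3 -m crank '{"dp":[[0,0,-0.2],[0,0,0]],"delta_rot":[[0,0,0],[0,0,0]],"claw":[255,255]}'
python3 -m crank '{"dp":[[0,0,-0.2],[0,0,0]],"delta_rot":[[0,0,0],[0,0,0]],"claw":[255,255]}'
```

```text
time_s: 5.45
eef_pos: [576.9, -259.6, 66.6]
ee_rot: [0.001, 1.0, 0.019, 0.001]
force: [-3.2, 1.6, 10.0]
grip_width: -0.003
time_s: 5.65
eef_pos: [576.9, -259.7, 65.7]
ee_rot: [0.001, 1.0, 0.019, 0.001]
force: [-6.9, 2.2, 19.3]
grip_width: -0.002
```

```bash
python3 - <<'E'
from h import *
p,d=save('side','side7'); x=p[125:185,310:390]; cv2.imwrite('pics/side7c.png',cv2.resize(x,None,fx=8,fy=8,interpolation=2)[:,:,::-1])
E
```

```text
(no output)
```

View pics/side7c.png

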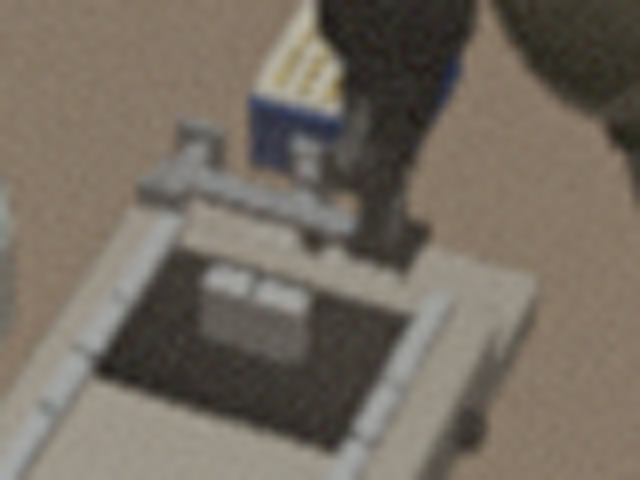

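Contact came at 67 mm with a stiff stop, so the lever is latched; the image shows it level. Retreating, opening and moving over the grip.

```bash
python3 -m crank '{"dp":[[0,0,3],[0,0,4],[0,0,4],[0,0,1],[0,0,0],[0,0,0],[0,0,0]],"delta_rot":[[0,0,0],[0,0,0],[0,0,0],[0,0,0],[0,0,0],[0,0,0],[0,0,0]],"claw":[255,255,255,255,255,255,255]}'
python3 -m crank '{"dp":[[0.6,3.5,0],[0.6,3.5,0],[0.7,3.6,0],[0,0,0],[0,0,0],[0,0,0]],"delta_rot":[[0,0,0],[0,0,0],[0,0,0],[0,0,0],[0,0,0],[0,0,0]],"claw":[0,0,0,0,0,0]}'
python3 - <<'E'
from h import *
for c,b in (('top',(145,245,335,535)),('side',(110,210,270,430))):
    p,d=save(c,c+'8'); x=p[b[0]:b[1],b[2]:b[3]]; cv2.imwrite(f'pics/{c}8c.png',cv2.resize(x,None,fx=4,fy=4,interpolation=2)[:,:,::-1])
E
```

```text
time_s: 6.4
eef_pos: [575.8, -258.8, 181.0]
ee_rot: [-0.001, 1.0, 0.019, -0.001]
force: [-0.2, 0.1, -0.8]
grip_width: -0.004
time_s: 7.0
eef_pos: [595.0, -154.0, 182.2]
ee_rot: [-0.0, 1.0, 0.018, -0.001]
force: [0.1, -0.2, -0.7]
grip_width: 0.994
```

View pics/top8c.png

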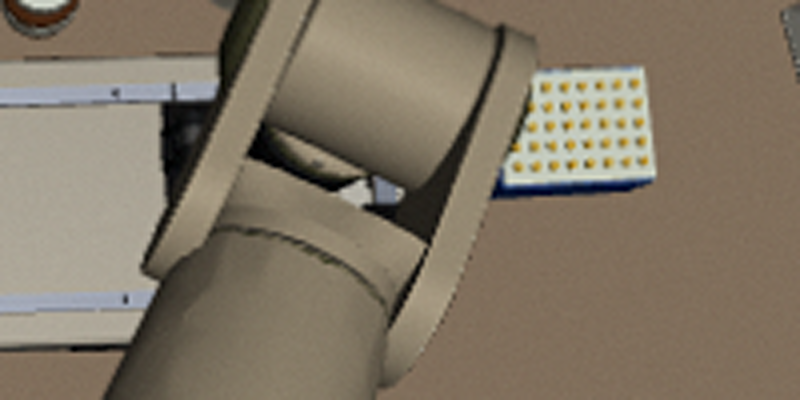

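View pics/side8c.png

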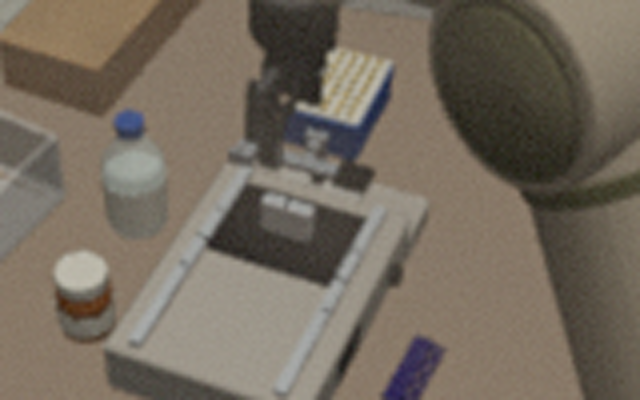

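The lever stays down on its own and the shutter is shut. Descending around the grip and closing.

```bash
python3 -m crank '{"dp":[[0,0,-3],[0,0,-3],[0,0,-2],[0,0,-1],[0,0,-1],[0,0,0]],"delta_rot":[[0,0,0],[0,0,0],[0,0,0],[0,0,0],[0,0,0],[0,0,0]],"claw":[0,0,0,0,0,0]}'
python3 - <<'E'
from h import *
for c,b in (('side',(110,210,270,430)),):
    p,d=save(c,c+'9'); x=p[b[0]:b[1],b[2]:b[3]]; cv2.imwrite(f'pics/{c}9c.png',cv2.resize(x,None,fx=4,fy=4,interpolation=2)[:,:,::-1])
E
```

```text
time_s: 7.7
eef_pos: [595.1, -153.4, 82.2]
ee_rot: [-0.0, 1.0, 0.018, -0.0]
force: [0.3, 0.5, -0.6]
grip_width: 1.0
```

View pics/side9c.png

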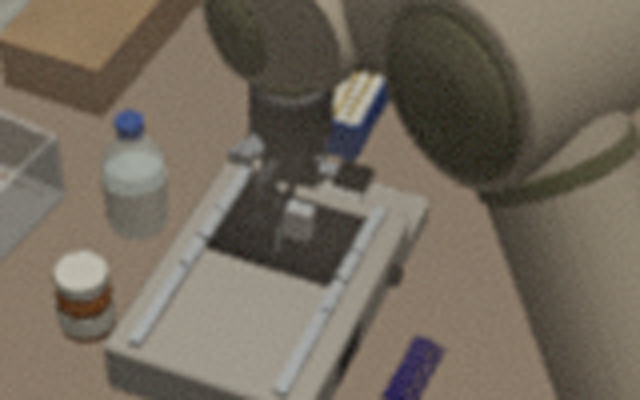

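```bash
python3 -m crank '{"dp":[[0,0,0],[0,0,0],[0,0,0],[0,0,0],[0,0,0],[0,0,0],[0,0,0],[0,0,0]],"delta_rot":[[0,0,0],[0,0,0],[0,0,0],[0,0,0],[0,0,0],[0,0,0],[0,0,0],[0,0,0]],"claw":[255,255,255,255,255,255,255,255]}' 50
```

```text
time_s: 8.55
eef_pos: [595.5, -153.6, 83.2]
ee_rot: [0.0, 1.0, 0.019, 0.0]
force: [-0.2, -3.2, 3.0]
grip_width: 0.18
```

```bash
python3 -m crank '{"dp":[[-0.01,0.4,0],[-0.02,0.5,0],[-0.02,0.5,0],[-0.02,0.5,0],[-0.02,0.5,0],[-0.02,0.5,0],[-0.02,0.5,0],[-0.01,0.4,0],[-0.01,0.2,0],[0,0,0]],"delta_rot":[[0,0,0],[0,0,0],[0,0,0],[0,0,0],[0,0,0],[0,0,0],[0,0,0],[0,0,0],[0,0,0],[0,0,0]],"claw":[255,255,255,255,255,255,255,255,255,255]}'
python3 - <<'E'
from h import *
np.set_printoptions(precision=1,suppress=True)
for c,b in (('side',(110,210,270,430)),('top',(145,245,305,505))):
    p,d=save(c,c+'10'); x=p[b[0]:b[1],b[2]:b[3]]; cv2.imwrite(f'pics/{c}10c.png',cv2.resize(x,None,fx=4,fy=4,interpolation=2)[:,:,::-1])
    r=pinpoint(c,'shutter_grip')
    for q in r[:2]: print(c,q,atz(c,q['centre'],92.5))
s=sense();print(s['eef_pos'],s['force'],s['grip_width'])
E
```

```text
time_s: 9.55
eef_pos: [593.9, -113.8, 83.2]
ee_rot: [0.001, 1.0, 0.019, 0.0]
force: [-2.4, -7.2, 4.0]
grip_width: 0.181
side {'centre': [331.9, 171.6], 'p': 0.76} [610.8 -99.6  92.5]
[ 593.9 -114.    83.2] [-1.1 -8.   3.6] 0.1815885929507587
```

View pics/side10c.png

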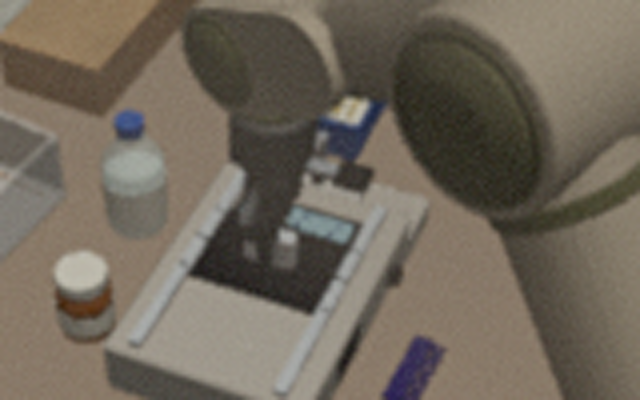

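View pics/top10c.png

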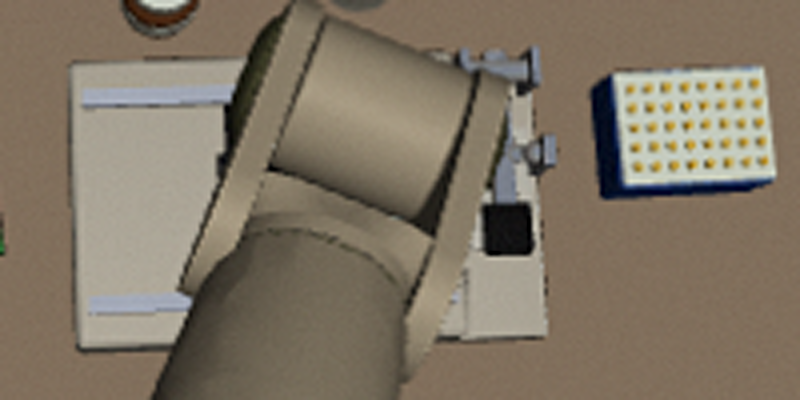

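```bash
python3 - <<'E'
from h import *
np.set_printoptions(precision=1,suppress=True)
m=camera_model('side');K=np.array([[m['fx'],0,m['cx']],[0,m['fy'],m['cy']],[0,0,1]])
T=np.array(m['cam_to_world']);W=np.linalg.inv(T)
c=np.array([593.7,-93.4]);yv=np.array([-.037,.999]);xv=np.array([.999,.037])
F=np.diag([1,-1,-1.])
def proj(P):
    C=(P@W[:3,:3].T+W[:3,3])@F
    return cv2.projectPoints(C,np.zeros(3),np.zeros(3),K,np.array(m['dist_coeffs'],float))[0][:,0]
ys=np.arange(-40,80,.5)
for n in ['side6','side10']:
    g=cv2.GaussianBlur(cv2.imread(f'pics/{n}.png',0),(0,0),.7).astype(np.float32)
    o=[]
    for x in (-45,-35,-25,-15,0,40,50):
        P=np.c_[c+ys[:,None]*yv+x*xv,np.full(len(ys),73.5)]
        q=proj(P).astype(np.float32)
        v=cv2.remap(g,q[:,0][:,None],q[:,1][:,None],1)[:,0]
        gr=v[6:]-v[:-6]; o.append(ys[np.argmax(gr)+3])
    print(n,np.array(o))
s=sense();print(s['time_s'],s['eef_pos'],s['force'])
E
```

```text
side6 [-7.5 -5.5 -6.5 -7.  -6.5 -6.  -6.5]
side10 [31.5 31.  30.5 30.  31.  31.5 32. ]
9.75 [ 593.9 -114.    83.2] [-1.1 -8.   3.6]
```

The plate edge has moved about 38 mm and the force is near 7.7 N, which agrees with half travel. Holding, then a last check.

```bash
python3 -m crank '{"dp":[[0,0.1,0],[0,0,0],[0,0,0],[0,0,0],[0,0,0],[0,0,0],[0,0,0],[0,0,0],[0,0,0],[0,0,0]],"delta_rot":[[0,0,0],[0,0,0],[0,0,0],[0,0,0],[0,0,0],[0,0,0],[0,0,0],[0,0,0],[0,0,0],[0,0,0]],"claw":[255,255,255,255,255,255,255,255,255,255]}'
python3 - <<'E'
from h import *
print(finish_job()); s=sense(); print(s['time_s'],s['eef_pos'],s['force'],s['grip_width'])
E
```

```text
time_s: 10.75
eef_pos: [593.9, -113.0, 83.2]
ee_rot: [0.001, 1.0, 0.019, 0.0]
force: [-2.5, -6.4, 3.8]
grip_width: 0.176
the job is handed in; nothing more can be done
None
the job is handed in; nothing more can be done
```

I latched the lever down and let go of it. Then I gripped the shutter with a 50 N grip setting, slid it to about half travel and handed the job in at about 10.8 s while still holding it. No verdict was reported.

**Lever:** After the first press, the side camera's depth put the pad at about 75 mm (about 77 mm after correcting for its bias) instead of the expected 68 mm. I pressed a second time and met no force until about 67 mm, where it hit a stiff stop at up to 19 N. So the detent had most likely already caught, and the depth reading was wrong. Later pictures show the lever level and down with nothing touching it.

**Shutter:**
- **Travel:** the tool moved about 40.6 mm along the slide. Measured before the final 1 mm nudge, the plate's front edge had moved about 37.6 mm.
- **Force:** the pull along the slide read 6.4 to 8 N, against about 7.7 N expected at half travel.
- **Grip:** the opening stayed at about 0.18, which matches the 16 mm grip.
- **Middle tick:** the arm hid the grip from above, so I could not check it against the tick directly. The network's one sighting of the grip from the side was about 14–17 mm off the other measurements in x and y, because the gripper partly covered it; I disregarded it.

I saw no bystander moved in the pictures I took, but I did not measure their positions.

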